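# Rock the angle gauge on the stud to its set mark and hold it

### The arm

A 6-joint arm with a two-finger parallel gripper is mounted at the origin on a cart in front of the work surface, level with it; the furniture and walls round the work are solid. World frame = base frame: x ahead of the robot, y to its left, z up, the work surface at z = 0. Lengths are in m, angles in rad, forces in N, time in s.
With the tool pointing down it reaches from about 0.35 to 0.775 m from the base axis. Payload 7.3 kg.
Tool frame: the origin (TCP) lies at the centre of the arm's flange, where the gripper is bolted on; the fingertips stand 178 mm ahead of it and the grasp point (between the pads) lies 159 mm ahead of it; z points along the fingers, y is the line along which they close (so a half turn about z gives the same grasp; the last joint's range is limited). The gripper opens to 92 mm and grips with 3 to 60 N. Pads are 19 mm wide; open, the fingers measure 130 mm over their backs; the gripper's body (75 mm by 190 mm) begins 47 mm behind the grasp point.
Start: joints at [-1.316, 0.342, 1.524, -0, 1.275, -0.146], TCP at [0.205, -0.483, 0.405] pointing down, gripper open.
Joint ranges: [-2.53, 2.53], [-0.77, 2.02], [0.04, 2.7], [-1, 4.14], [0.28, 2.66], [-3.11, 3.11]. Speed limits (rad/s): [2.57, 2.57, 3.14, 3.14, 3.14, 3.14].

### API

Orientations are given as [roll, pitch, yaw] about the fixed x, y, z axes, in that order (R = Rz(yaw) Ry(pitch) Rx(roll)).
In Python, from cell import telemetry, vision, ticket gives the robot as it stands.
- The arm moves only by the shell command python3 -m crank 'ROWS' [FORCE]. ROWS is JSON, a list of rows, each a list of 5 numbers: the gripper command: -1 is shut, 1 is fully open, values between are in proportion, then the shift along the tool's x, y, z in mm, then the turn about the tool's z in rad. In form: [[fingers, dx, dy, dz, roll], ...]. A call has 1 to 12 rows; each row is the pose to reach, as a shift and turn from the pose commanded when the call began, along the tool's axes at that moment; what a row does not reach only later rows make up. A row lasts 1/12 s, in which the tool goes at most 41.7 mm and 7.16 degrees, less where a joint would pass 70% of its speed; a pose out of reach is approached as far as the arm can. A call with a gripper value outside its range is refused whole. The fingers move at their own pace and stop on an object; FORCE is the grip in N (left out, the last holds). Time passes only in rows, so rows that repeat a pose let the fingers close. It gives the time, the measured TCP pose, the force, the opening and the grip force at its end, in the units of the state.
- telemetry.observe(): the state, without advancing time (a new reading comes with each control period).
- vision.read_camera(name): name is "scene" or "top" or "wrist"; returns (picture, depth): 480x640x3 uint8, red, green, blue; 480x640 float32, m along the optical axis (not along the pixel's ray), 0 where there is no reading.
- vision.get_calibration(name): a dict with "camera_matrix" (3x3 intrinsics, pixels), "rvec" (rotation vector, rad) and "tvec" (3), from world to camera coordinates, as OpenCV has them. Camera axes: x right, y down, z forward; pixel columns grow to the right and rows downward; lengths in m; the calibration is good to about 2 mm. The wrist camera is an equidistant fisheye: a pixel r from the principal point sees the ray r / f radians off the axis. A picture is of the moment at which its call begins: read the wrist's pose just before it. get_calibration takes no time and is no camera call; for the wrist camera it gives the pose at the moment of the call.
- ticket.hand_in(): hands the job in; it is judged then, once.
The state is a dict: "time": time; "qpos": joint angles; "qvel": joint speeds; "joint_efforts": joint torques, N m; "tool_pos": TCP position; "tool_rot": TCP orientation; "contact_force": force on the tool from outside, world axes, zero at the start; "torque": the same for the moment, N m; "opening": finger opening in m; "grip_force": force on a finger pad.
Only numpy, scipy, OpenCV 4.12 (cv2) and the standard library are available. Lean on these libraries where they do the work, as an engineer would, in place of code of your own. Each camera call takes 0.05 s, during which the arm holds its last target. There are 200 camera calls.

### The job

Lift the pendulum angle gauge up and off the peg it hangs on and set the notch in the middle of its foot on the round-headed sprung stud of the wooden block, pressing the stud down a little, gently and not to its stop. Rock the upright gauge sideways on the stud until its swinging pointer settles on the set mark (the brass tab on the dial), then keep still: the program finishes while holding the gauge there. Leave the other things on the bench where they lie.

Things in the scene. Friction and masses are not known exactly. Their poses are not given: they have to be found in the camera images.
- gauge: Pendulum angle gauge, 0.2 to 0.33 kg: upright metal plate 110 mm wide (y), 195 tall (z). Origin: middle of the foot's underside; the dial faces -x. Dark foot bar 110 x 16 x 18 mm, notched below; round case of radius 47 mm at z = 62 mm with white dial; above it a neck 46 mm wide, 12 mm thick (x), with a hanging hole and, over that, a plain tab to grip. Hangs with the foot 40 mm above the bench.
- gauge_notch (a point): Middle of the flat ceiling of the notch in the gauge's foot (gauge frame 0, 0, 5 mm): this goes on top of the stud. The notch is 42 mm wide (y), 5 mm deep and open to front and back.
- gauge_grip (a point): Middle of the grip tab of the gauge (gauge frame 0, 0, 172 mm). The tab is z = 140 to 195 mm, 46 mm wide (y), 12 mm thick (x): fingers from above on its front and back.
- gauge_hole (a point): Middle of the hanging hole of the gauge (gauge frame 0, 0, 124 mm), 24 mm wide, from z = 112 to 136 mm.
- pointer_tip (a point): Tip of the dark swinging pointer on the dial, a needle 40 mm long with a round weight, pivoted at gauge frame (-7, 0, 62) mm; it always hangs plumb once it has stopped swinging, within about a second. The point's -z points along the needle.
- index_mark (a point): The set mark: inner half of a brass tab 6.6 mm wide, 15 mm long at the dial's lower rim, 40 mm from the pivot: where the pointer's tip must rest. It sits stiffly 0.14 to 0.40 rad from straight down the gauge, towards the gauge's +y (left as you face the dial). The point's -z points from pivot to mark.
- peg_stand: Fixed stand. Origin under the post, at bench level. Wooden base 110 x 90 x 12 mm, steel post 16 mm thick up to z = 172 mm and one round peg 8 mm thick that leaves the post at z = 162 mm and slopes up 15 degrees towards the stand's -x, ending 64 mm from the post's axis. The gauge hangs 36 mm from the post's axis, dial towards the peg's end.
- peg_tip (a point): Centre of the free end of the peg (stand frame -64, 0, 180 mm). The gauge comes off by raising it 8 to 12 mm and drawing it along the peg, up its slope, past this end.
- stud_block: Fixed wooden block 90 x 90 x 35 mm on the bench carrying the stud in its middle. Origin: middle of its underside.
- stud_top (a point): Top of the steel stud: a ball head of radius 12 mm on a stem 14 mm thick; 75 mm above the bench when not pressed, centre of the ball 12 mm below this point.
- stud (a joint): How far the stud is pressed down, m: 0 up, 0.015 at its stop. Sprung: 1.2 N to start it and 0.3 N more a mm.
- pointer (a joint): Angle of the swinging pointer from the gauge's -z, rad, positive towards the gauge's +y; 0 when the gauge stands upright. Tilting the gauge's top towards its +y by an angle a makes it +a.
- index_tab (a joint): Angle of the set mark from the gauge's -z, rad, positive towards the gauge's +y. Equal to joint pointer when the pointer is on the mark.
- dop_stick: Bystander: wooden stick 12 x 122 mm lying on the bench. Leave it.
- grommet: Bystander: black rubber ring 23 mm wide, 9 mm high. Leave it.
- gem_box: Bystander: small round clear box 44 mm wide, 20 mm high. Leave it.
- whetstone: Bystander: stone 34 x 90 x 21 mm. Leave it.
Not all that is in view belongs to the job. There is more than one size of the gauge; the one meant has the size given above.

How it is judged:
On the way, in this order (a step that is already met when the one before it is completed fails the run):
1. the gauge is off the peg, held by the fingers (distance between gauge_hole and peg_tip above 0.05 m and contact force between gauge and peg_stand below 0.05 N and contact force between gauge and the fingers above 1 N and height (world z) of gauge_notch above 0.03 m), for 0.2 s.
2. the notch of the held gauge presses on the stud (contact force between gauge and stud_block above 0.5 N and distance between gauge_notch and stud_top below 0.016 m and contact force between gauge and the fingers above 1 N), for 0.2 s.
At the end, for the whole second after the job is handed in: The gauge is held still in the fingers, off the stand, its plate leaning fore or aft by at most 8.5 deg; the notch's middle is within 14 mm of the stud's top and presses over 0.5 N, stud sunk 0.5 to 14.5 mm; the pointer has settled within 0.075 rad of the set mark (angle between the z axis of pointer_tip and the z axis of index_mark, either way round below 0.075 rad and velocity of joint pointer between -0.15 and 0.15 rad/s and contact force between gauge and stud_block above 0.5 N and value of joint stud between 0.0005 and 0.0145 m and distance between gauge_notch and stud_top below 0.014 m and angle between gauge's own x axis and vertical between 1.42 and 1.72 rad and contact force between gauge and the fingers above 1 N and contact force between gauge and peg_stand below 0.05 N and linear speed of gauge below 0.02 m/s); the arm keeps its last pose, push and grip.
It fails at once if the gauge is jammed on the stud (over 20 N) (contact force between gauge and stud_block above 20 N).
It fails at once if the gauge is dropped on the bench (height (world z) of gauge below 0.018 m).
It fails at once if a bystander is moved more than 30 mm (distance of any of dop_stick, grommet, gem_box, whetstone from where it was at the start of the episode above 0.03 m).
It also fails if it takes over 48 s, if anything falls off the work surface, if the arm or the gripper's body presses on something with over 40 N, if the wrist force passes 120 N, or if a joint passes its speed limit or range.

## Working session

There is one attempt and no reset: what is moved stays moved. The work goes in short steps, Python scripts to look and compute and a shell command to move; the robot and the scene stay as the last step left them, time stands still between calls to the robot, and variables do not carry over. Pictures are saved under pics/ and viewed, at most 12 in all, crops included, and the job is handed in when it is done.

```bash
mkdir -p pics; ls
python3 - <<'E'
from cell import telemetry, vision
import cv2,numpy as np
print(telemetry.observe())
for n in("scene","top"):
    p,d=vision.read_camera(n); cv2.imwrite(f"pics/{n}0.png",p[:,:,::-1]); np.save(f"pics/{n}0.npy",d)
    c=vision.get_calibration(n);print(n,c)
E
```

```text
pics
{'time': 0.0, 'qpos': array([-1.31603417e+00,  3.42740111e-01,  1.52500439e+00, -4.10971577e-05,
        1.27539985e+00, -1.46012579e-01]), 'qvel': array([-7.24517537e-04,  1.72474587e-04,  5.07956574e-05,  9.01185998e-04,
        7.00397896e-05, -1.41268421e-03]), 'joint_efforts': array([ 2.44414550e-03, -4.31234765e+01, -2.44215578e+01,  7.20574474e-02,
        5.58462983e-02, -1.17545346e-04]), 'tool_pos': array([ 0.2047955 , -0.48326787,  0.40404013]), 'tool_rot': array([-3.14005174e+00, -1.86883836e-04,  4.00786587e-01]), 'contact_force': array([-0.03069368, -0.08586542,  0.38427782]), 'torque': array([-0.02622392,  0.01335382,  0.05082023]), 'grip_force': 0.0, 'opening': 0.09180738828374409}
scene {'camera_matrix': array([[522.20390844,   0.        , 315.36311259],
       [  0.        , 522.20390844, 236.13370759],
       [  0.        ,   0.        ,   1.        ]]), 'rvec': array([ 0.81520761, -2.4930186 ,  1.13971458]), 'tvec': array([0.34545141, 0.35579821, 0.84546108])}
top {'camera_matrix': array([[436.17835406,   0.        , 317.85053544],
       [  0.        , 436.17835406, 227.86478118],
       [  0.        ,   0.        ,   1.        ]]), 'rvec': array([ 2.1103287 , -2.13603717,  0.15800586]), 'tvec': array([-0.10913018,  0.51761676,  0.91330263])}
```

View pics/scene0.png

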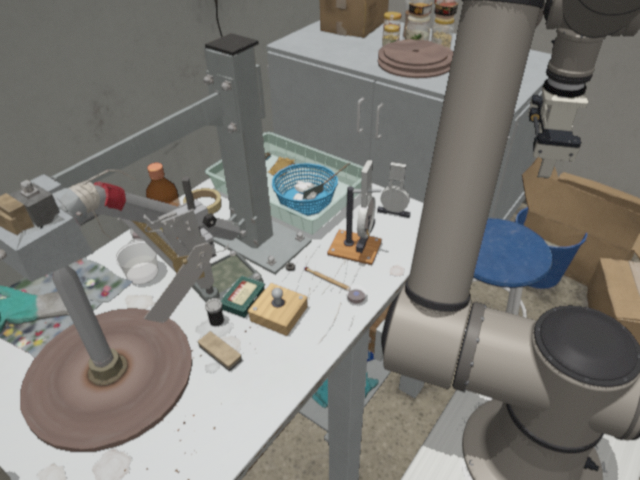

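View pics/top0.png

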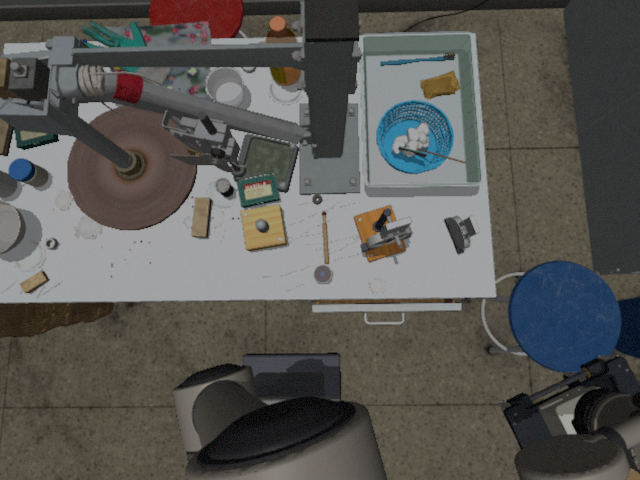

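The scene view has two candidates: the gauge on the peg at scene (366,205) / top (388,235), and a small grey one standing free at scene (397,190) / top (461,233). The peg-hung one fits the description. The stud block is at top (264,227). I'll confirm with an enlarged crop and measure both.

```bash
cat > h.py <<'E'
import cv2,numpy as np
from cell import telemetry,vision
def cal(n):
    c=vision.get_calibration(n);R=cv2.Rodrigues(c["rvec"])[0];return c["camera_matrix"],R,np.array(c["tvec"]).ravel()
def world(n,d):
    K,R,t=cal(n);v,u=np.mgrid[:480,:640]
    P=np.stack([(u-K[0,2])/K[0,0]*d,(v-K[1,2])/K[1,1]*d,d],-1)
    W=(P-t)@R; W[d==0]=np.nan; return W
def atz(n,u,v,z):
    K,R,t=cal(n);r=np.array([(u-K[0,2])/K[0,0],(v-K[1,2])/K[1,1],1])@R;o=-t@R
    return o+r*(z-o[2])/r[2]
def proj(n,p):
    K,R,t=cal(n);q=K@(R@np.array(p)+t);return q[:2]/q[2]
E
python3 - <<'E'
from h import *
a=cv2.imread("pics/scene0.png")[150:270,320:430];b=cv2.imread("pics/top0.png")[180:285,340:490]
a=cv2.resize(a,None,fx=5,fy=5,interpolation=2);a=a[:600]
b=cv2.resize(b,None,fx=3,fy=3,interpolation=2)
cv2.imwrite("pics/c1.png",cv2.resize(a,(400,436)));
o=np.zeros((436,852,3),np.uint8);o[:,:400]=cv2.resize(a,(400,436));o[:315,402:852]=b
cv2.imwrite("pics/c1.png",o[:,:800])
for n in("top","scene"):
    W=world(n,np.load(f"pics/{n}0.npy"));np.save(f"pics/{n}W.npy",W)
W=np.load("pics/topW.npy")
for n,u,v in(("top",264,227),("top",248,240),("top",388,235),("top",461,233)):print(u,v,W[v,u])
# top-of-object points
for n in("top","scene"):
    W=np.load(f"pics/{n}W.npy")
    m=(W[...,2]>.05)&(W[...,2]<.3)&(W[...,0]>.3)&(W[...,0]<.62)&(W[...,1]<-.1)&(W[...,1]>-.5)
    for lo in(.05,.1,.15,.18,.2,.22,.235):
        k=m&(W[...,2]>lo)&(W[...,2]<lo+.03)
        if k.sum():print(n,lo,k.sum(),np.nanmin(W[k],0).round(3),np.nanmax(W[k],0).round(3))
E
```

```text
264 227 [ 5.15950074e-01 -2.35586209e-04  6.49826002e-02]
248 240 [0.49254301 0.03921427 0.03519287]
388 235 [ 0.4817995  -0.25263207  0.15139434]
461 233 [ 0.49458862 -0.41417306  0.08153452]
top 0.05 940 [ 0.464 -0.478  0.05 ] [ 0.62  -0.206  0.08 ]
top 0.1 204 [ 0.467 -0.424  0.1  ] [ 0.526 -0.214  0.13 ]
top 0.15 199 [ 0.46  -0.426  0.15 ] [ 0.532 -0.236  0.18 ]
top 0.18 94 [ 0.46  -0.281  0.18 ] [ 0.491 -0.236  0.21 ]
top 0.2 78 [ 0.479 -0.282  0.201] [ 0.498 -0.236  0.229]
top 0.22 209 [ 0.479 -0.282  0.22 ] [ 0.501 -0.236  0.236]
top 0.235 21 [ 0.483 -0.28   0.235] [ 0.499 -0.238  0.236]
scene 0.05 785 [ 0.46  -0.438  0.05 ] [ 0.618 -0.206  0.08 ]
scene 0.1 412 [ 0.462 -0.43   0.1  ] [ 0.528 -0.214  0.13 ]
scene 0.15 269 [ 0.459 -0.428  0.15 ] [ 0.529 -0.236  0.18 ]
scene 0.18 143 [ 0.456 -0.28   0.18 ] [ 0.488 -0.235  0.21 ]
scene 0.2 134 [ 0.474 -0.285  0.2  ] [ 0.49  -0.236  0.23 ]
scene 0.22 135 [ 0.475 -0.285  0.22 ] [ 0.499 -0.236  0.237]
scene 0.235 37 [ 0.475 -0.281  0.235] [ 0.495 -0.238  0.237]
```

View pics/c1.png

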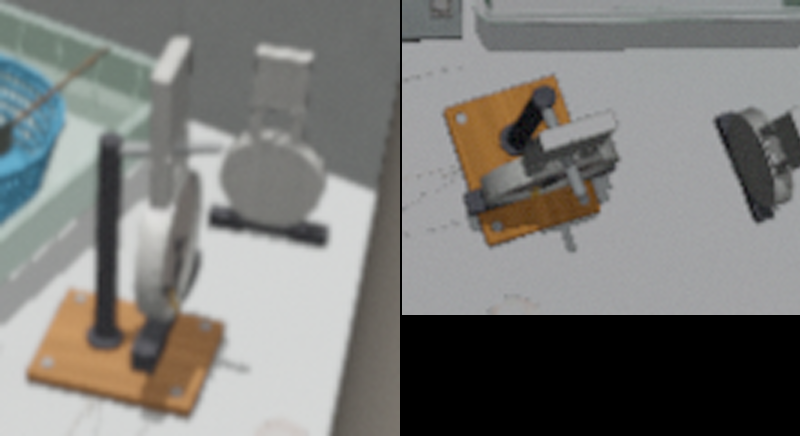

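The crop shows the hung gauge with its tab top at 0.236 m (= 40 + 195 mm). The other gauge is smaller (top about 0.175 m) and stands free. The hung one is meant. Next is precise geometry.

Run:
```python
from h import *
for n in("top","scene"):
    W=np.load(f"pics/{n}W.npy")
    def sel(zl,zh,x0,x1,y0,y1):
        return W[(W[...,2]>zl)&(W[...,2]<zh)&(W[...,0]>x0)&(W[...,0]<x1)&(W[...,1]>y0)&(W[...,1]<y1)]
    q=sel(.228,.245,.45,.53,-.3,-.2)
    print(n,"tab",len(q),cv2.minAreaRect((q[:,:2]*1000).astype(np.float32)),np.median(q,0))
    q=sel(.166,.18,.49,.55,-.26,-.2); print("post",len(q),np.median(q,0) if len(q) else 0, q.min(0),q.max(0))
    q=sel(.030,.040,.45,.58,-.06,.06); print("block",len(q),cv2.minAreaRect((q[:,:2]*1000).astype(np.float32)))
    q=sel(.05,.09,.45,.58,-.06,.06); print("stud",len(q),q.min(0),q.max(0),np.median(q,0))
    q=sel(.008,.018,.4,.6,-.35,-.15); print("base",len(q),cv2.minAreaRect((q[:,:2]*1000).astype(np.float32)))
    q=sel(.17,.19,.40,.475,-.3,-.2); print("pegtip",len(q),q[np.argsort(q[:,0])[:3]] if len(q) else 0)
print(atz("top",320,275,0.02), atz("top",201,217,0.02),atz("top",258,188,.02))
```

```text
top tab 184 ((490.9191589355469, -259.2956848144531), (12.478242874145508, 45.86809158325195), 15.992271423339844) [ 0.49028756 -0.25913446  0.23338889]
post 79 [ 0.52100259 -0.25005044  0.16990887] [ 0.5042336  -0.25705876  0.16604689] [ 0.53157147 -0.24173246  0.1734206 ]
block 1486 ((523.4143676757812, 8.363201141357422), (90.4648666381836, 90.03338623046875), 9.512625694274902)
stud 98 [ 0.5118149  -0.00286711  0.062656  ] [0.53364728 0.01907612 0.07559513] [0.52194459 0.00724468 0.07099559]
base 1031 ((509.76739501953125, -253.09228515625), (109.92184448242188, 89.69070434570312), 16.388938903808594)
pegtip 37 [[ 0.46006673 -0.26796939  0.1817656 ]
 [ 0.46028247 -0.26636699  0.18030487]
 [ 0.46034183 -0.26456481  0.18003757]]
scene tab 95 ((487.2942810058594, -259.8705749511719), (12.391510963439941, 49.137962341308594), 15.63712215423584) [ 0.48594665 -0.25693101  0.23447747]
post 61 [ 0.51627181 -0.25183978  0.1709258 ] [ 0.49626171 -0.25909629  0.16600996] [ 0.5292798  -0.24195135  0.17422735]
block 1362 ((520.9423217773438, 7.2305145263671875), (92.69715881347656, 92.41617584228516), 9.032098770141602)
stud 117 [ 0.50860998 -0.00260514  0.05048233] [0.53022217 0.0186666  0.07732503] [0.51725828 0.01045272 0.06968886]
base 962 ((536.6107177734375, -238.56118774414062), (188.2232666015625, 104.82736206054688), 25.461278915405273)
pegtip 39 [[ 0.45642227 -0.26784274  0.18076534]
 [ 0.4567915  -0.2681904   0.18299125]
 [ 0.45750996 -0.2651833   0.18444761]]
[ 0.41470794 -0.11858733  0.02      ] [0.54886627 0.14987698 0.02      ] [0.61458777 0.02105802 0.02      ]
```

```bash
python3 -m crank '[[1,0,0,-30,0],[1,10,0,-60,-0.12],[1,45,-10,-60,-0.24],[1,80,-20,-60,-0.36],[1,115,-30,-60,-0.48],[1,150,-40,-60,-0.6],[1,185,-50,-60,-0.72],[1,220,-60,-60,-0.84],[1,255,-70,-60,-0.96],[1,290,-80,-60,-1.08],[1,325,-90,-60,-1.2],[1,349,-95,-60,-1.32]]' 10; python3 -m crank '[[1,0,0,0,-0.1],[1,0,0,0,-0.131],[1,0,0,0,-0.131],[1,0,0,0,-0.131]]'
python3 - <<'E'
from h import *
for n in("scene","top","wrist"):
    K,R,t=cal(n);print(n,(-t@R).round(3),R[2].round(2))
p,d=vision.read_camera("wrist");cv2.imwrite("pics/w1.png",p[:,:,::-1])
print(vision.get_calibration("wrist")["camera_matrix"]);s=telemetry.observe();print(s["time"],s["tool_pos"],s["tool_rot"],s["qpos"])
E
```

```text
time: 1.1
tool_pos: [0.491, -0.2573, 0.4643]
tool_rot: [3.142, -0.001, 1.729]
contact_force: [0.3, -0.2, -0.2]
opening: 0.0914
grip_force: 0.0
time: 1.43
tool_pos: [0.4891, -0.2597, 0.4644]
tool_rot: [-3.141, -0.001, 1.851]
contact_force: [-0.2, -0.7, 0.8]
opening: 0.0918
grip_force: 0.0
scene [0.017 0.527 0.826] [ 0.47 -0.6  -0.65]
top [ 0.355 -0.134  0.985] [ 0.17  0.02 -0.99]
wrist [ 0.467 -0.189  0.444] [ 0.08 -0.27 -0.96]
[[371.64829954   0.         320.92827168]
 [  0.         371.64829954 238.854823  ]
 [  0.           0.           1.        ]]
1.4833 [ 0.48901672 -0.25986465  0.46445869] [-3.14121522e+00 -3.81669397e-04  1.85015545e+00] [-6.26840585e-01  3.58176807e-01  1.33484815e+00 -6.21723974e-05
  1.44910091e+00 -9.06192218e-01]
```

View pics/w1.png

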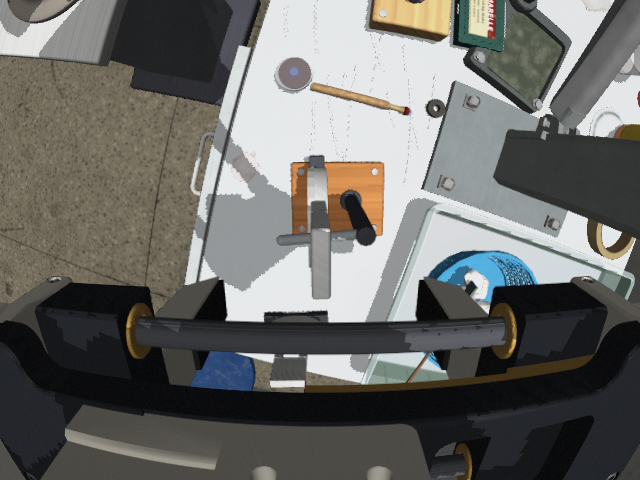

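The wrist view shows the tab aligned under the fingers, centred around (320,245). The camera looks along the plate edge-on, so I'll step to the dial side and read the set-mark before grasping.

```bash
python3 -m crank '[[1,-10,-36,0,0],[1,-20,-72,0,0],[1,-30,-108,0,0],[1,-40,-144,0,0],[1,-54,-180,0,0],[1,-54,-180,35,0],[1,-54,-180,70,0],[1,-54,-180,105,0],[1,-54,-180,124,0],[1,-54,-180,124,0],[1,-54,-180,124,0]]'
python3 - <<'E'
from h import *
c=vision.get_calibration("wrist")
p,d=vision.read_camera("wrist")
np.savez("pics/w2.npz",p=p,d=d,**c)
R=cv2.Rodrigues(c["rvec"])[0];t=c["tvec"].ravel();K=c["camera_matrix"]
gx=np.array([.961,.276,0]);gy=np.array([-.276,.961,0]);o=np.array([.4895,-.2595,.04])
def wp(g):
    q=R@(o+gx*g[0]+gy*g[1]+np.array([0,0,g[2]]))+t;th=np.arctan2(np.hypot(q[0],q[1]),q[2]);return K[:2,2]+K[0,0]*th*q[:2]/np.hypot(q[0],q[1])
# rectify dial plane x=-7mm: y -50..50, z 0..110 at 5px/mm ; left = +y
ys=np.linspace(.055,-.055,550);zs=np.linspace(.12,0,600)
Y,Z=np.meshgrid(ys,zs);P=o+(-.007)*gx+Y[...,None]*gy+Z[...,None]*np.array([0,0,1]);q=P@R.T+t
r=np.hypot(q[...,0],q[...,1]);th=np.arctan2(r,q[...,2])
m=(K[0,2]+K[0,0]*th*q[...,0]/r).astype(np.float32);n=(K[1,2]+K[0,0]*th*q[...,1]/r).astype(np.float32)
im=cv2.remap(p,m,n,cv2.INTER_CUBIC)[:,:,::-1];cv2.imwrite("pics/w2r.png",im)
print(wp((-.007,0,.062)),wp((-.007,.01,.022)));cv2.imwrite("pics/w2.png",p[:,:,::-1])
E
```

```text
time: 2.4
tool_pos: [0.3309, -0.3618, 0.3406]
tool_rot: [-3.141, -0.001, 1.85]
contact_force: [-0.1, -0.2, 0.7]
opening: 0.0917
grip_force: 0.0
[572.98597689 178.67684543] [544.44426025 159.14403749]
```

View pics/w2r.png

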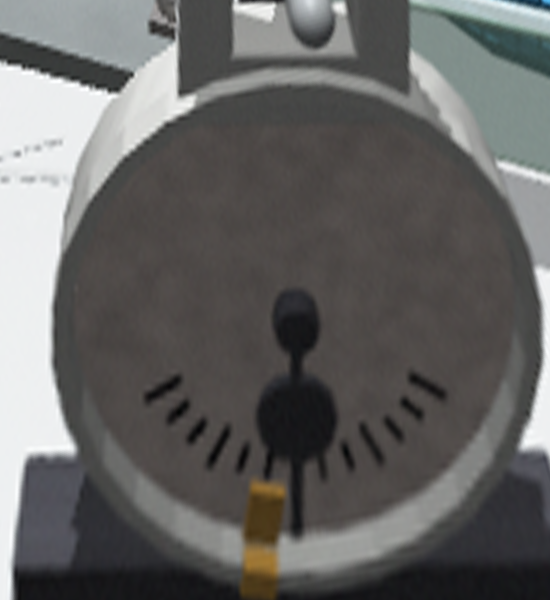

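Rectified dial view: needle tip at (296,533), dial centre line at x=296, brass tab inner half at about (266,510). That puts the mark about 0.15 rad towards +y. Now I'll grasp.

```bash
python3 -m crank '[[1,0,0,-40,0],[1,0,0,-80,0],[1,0,0,-124,0],[1,14,36,-124,0],[1,24,72,-124,0],[1,34,108,-124,0],[1,44,144,-124,0],[1,54,180,-124,0],[1,54,180,-124,0],[1,54,180,-90,0],[1,54,180,-55,0],[1,54,180,-31,0]]' 12; python3 -m crank '[[1,0,0,0,0],[-1,0,0,0,0],[-1,0,0,0,0],[-1,0,0,0,0],[-1,0,0,0,0],[-1,0,0,0,0],[-1,0,0,0,0],[-1,0,0,0,0],[-1,0,0,0,0],[-1,0,0,0,0]]' 12
```

```text
time: 3.45
tool_pos: [0.489, -0.2593, 0.3716]
tool_rot: [3.141, 0.002, 1.852]
contact_force: [-0.6, -0.0, -0.1]
opening: 0.0918
grip_force: 0.0
time: 4.28
tool_pos: [0.4891, -0.2598, 0.3717]
tool_rot: [-3.142, 0.0, 1.852]
contact_force: [1.0, 0.9, 0.1]
opening: 0.0368
grip_force: 0.0
```

```bash
python3 -m crank '[[-1,0,0,0,0],[-1,0,0,0,0],[-1,0,0,0,0],[-1,0,0,0,0],[-1,0,0,0,0],[-1,0,0,0,0],[-1,0,0,0,0],[-1,0,0,0,0]]' 14
```

```text
time: 4.95
tool_pos: [0.4892, -0.2597, 0.3716]
tool_rot: [3.142, -0.0, 1.852]
contact_force: [0.6, 0.0, -1.5]
opening: 0.0121
grip_force: 14.0
```

```bash
python3 -m crank '[[-1,0,0,-3,0],[-1,0,0,-7,0],[-1,0,0,-10,0],[-1,0,0,-10,0]]'; python3 -m crank '[[-1,0,-5,-1.3,0],[-1,0,-10,-2.7,0],[-1,0,-16,-4.3,0],[-1,0,-22,-5.9,0],[-1,0,-30,-8,0],[-1,0,-40,-10.7,0],[-1,0,-50,-13.4,0],[-1,0,-62,-17,0],[-1,0,-75,-22,0],[-1,0,-90,-30,0],[-1,0,-90,-40,0],[-1,0,-90,-50,0]]'
python3 - <<'E'
from h import *
p,d=vision.read_camera("scene");cv2.imwrite("pics/s2.png",p[:,:,::-1])
print(telemetry.observe())
E
```

```text
time: 5.28
tool_pos: [0.4892, -0.2599, 0.3826]
tool_rot: [3.141, 0.001, 1.852]
contact_force: [0.5, -0.1, -3.0]
opening: 0.0116
grip_force: 14.0
time: 6.28
tool_pos: [0.401, -0.2851, 0.4326]
tool_rot: [-3.141, 0.0, 1.85]
contact_force: [0.1, 0.0, -2.8]
opening: 0.0121
grip_force: 14.0
{'time': 6.3333, 'qpos': array([-7.73338247e-01,  2.58150119e-01,  1.55853080e+00, -1.73216577e-04,
        1.32095904e+00, -1.05314804e+00]), 'qvel': array([ 1.06519691e-02,  1.20206877e-02,  9.69011355e-03, -8.49414360e-05,
       -6.67532347e-02,  2.96393325e-03]), 'joint_efforts': array([-8.95650079e-02, -3.49922884e+01, -2.18881863e+01, -5.35858353e-02,
        1.43736289e-02,  3.07773269e-03]), 'tool_pos': array([ 0.40158696, -0.28528245,  0.4347451 ]), 'tool_rot': array([3.1397827 , 0.00351796, 1.85064543]), 'contact_force': array([ 0.47541257, -0.16847174, -0.85456381]), 'torque': array([-0.01801607, -0.30634032,  0.00277977]), 'grip_force': 13.999130129814148, 'opening': 0.012287052028254796}
```

View pics/s2.png

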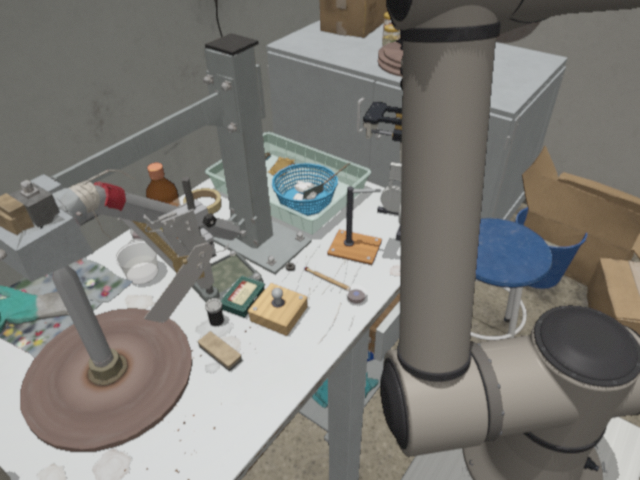

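The gauge is off the peg and held; the bench is otherwise undisturbed. Before crossing to the stud, I'll check for obstacles near it and pick the yaw.

Run:
```python
from h import *
for n in("top","scene"):
    W=np.load(f"pics/{n}W.npy").reshape(-1,3)
    for zl,zh in((.08,.18),(.18,.28),(.28,.6)):
        k=W[(W[:,2]>zl)&(W[:,2]<zh)&(W[:,0]>.3)&(W[:,0]<.85)&(abs(W[:,1])<.2)]
        if len(k):
            r=np.hypot(k[:,0]-.52,k[:,1]-.0085);i=np.argsort(r)[:1500:150];print(n,zl,len(k),k[i[:6]].round(2).tolist())
s=telemetry.observe();yaw=s["tool_rot"][2];T=s["tool_pos"]
c,sn=np.cos(yaw),np.sin(yaw);X=np.array([c,sn]);Y=np.array([sn,-c])
v=np.array([.5215,.0085])-T[:2];print("shift",v@X*1000,v@Y*1000)
```

```text
top 0.08 2614 [[0.62, 0.03, 0.15], [0.64, 0.07, 0.11], [0.64, 0.09, 0.17], [0.64, 0.11, 0.14], [0.7, -0.02, 0.14], [0.7, 0.03, 0.14]]
top 0.18 4225 [[0.61, 0.05, 0.24], [0.63, 0.07, 0.24], [0.65, 0.06, 0.19], [0.65, 0.06, 0.25], [0.65, 0.07, 0.25], [0.64, 0.09, 0.25]]
top 0.28 12299 [[0.65, 0.06, 0.3], [0.66, 0.07, 0.32], [0.69, -0.1, 0.34], [0.69, -0.11, 0.4], [0.73, -0.01, 0.36], [0.69, -0.11, 0.37]]
scene 0.08 4240 [[0.62, 0.03, 0.15], [0.63, 0.07, 0.18], [0.64, 0.07, 0.08], [0.63, 0.09, 0.17], [0.64, 0.09, 0.11], [0.64, 0.1, 0.15]]
scene 0.18 5132 [[0.61, 0.05, 0.24], [0.63, 0.05, 0.24], [0.64, 0.06, 0.19], [0.64, 0.08, 0.24], [0.64, 0.08, 0.23], [0.65, 0.06, 0.26]]
scene 0.28 10432 [[0.65, 0.07, 0.29], [0.66, 0.07, 0.31], [0.68, -0.11, 0.43], [0.72, 0.03, 0.37], [0.7, -0.09, 0.42], [0.69, -0.11, 0.43]]
shift 249.23221482617544 196.39391032643712
```

```bash
python3 -m crank '[[-1,5,4,-8,0],[-1,18,14,-16,0.02],[-1,38,30,-20,0.1],[-1,63,50,-20,0.2],[-1,91,72,-20,0.3],[-1,119,94,-20,0.4],[-1,147,116,-20,0.5],[-1,175,138,-20,0.6],[-1,203,160,-20,0.7],[-1,227,179,-20,0.8],[-1,242,191,-20,0.86],[-1,249,196,-20,0.88]]'; python3 -m crank '[[-1,0,0,0,0],[-1,0,0,0,0],[-1,0,0,0,0],[-1,0,0,0,0],[-1,0,0,0,0],[-1,0,0,0,0]]'
python3 - <<'E'
from h import *
s=telemetry.observe();print(s["tool_pos"],s["tool_rot"],s["contact_force"])
for n in("scene","top"):
    p,d=vision.read_camera(n);W=world(n,d);np.savez(f"pics/{n}3.npz",p=p,d=d,W=W)
p=np.load("pics/scene3.npz")["p"];cv2.imwrite("pics/s3.png",cv2.resize(p[130:330,180:400,::-1],None,fx=3,fy=3,interpolation=2)[:600])
E
```

```text
time: 7.33
tool_pos: [0.5222, 0.0118, 0.4515]
tool_rot: [-3.141, -0.001, 0.972]
contact_force: [-0.2, 0.1, -3.0]
opening: 0.0119
grip_force: 14.0
time: 7.83
tool_pos: [0.5217, 0.0082, 0.4518]
tool_rot: [3.141, 0.0, 0.971]
contact_force: [0.8, -0.4, -3.5]
opening: 0.012
grip_force: 14.0
[0.52174938 0.00818227 0.45179846] [3.14142344e+00 8.40006314e-05 9.70783475e-01] [ 0.76704956 -0.35421591 -3.50146452]
```

View pics/s3.png

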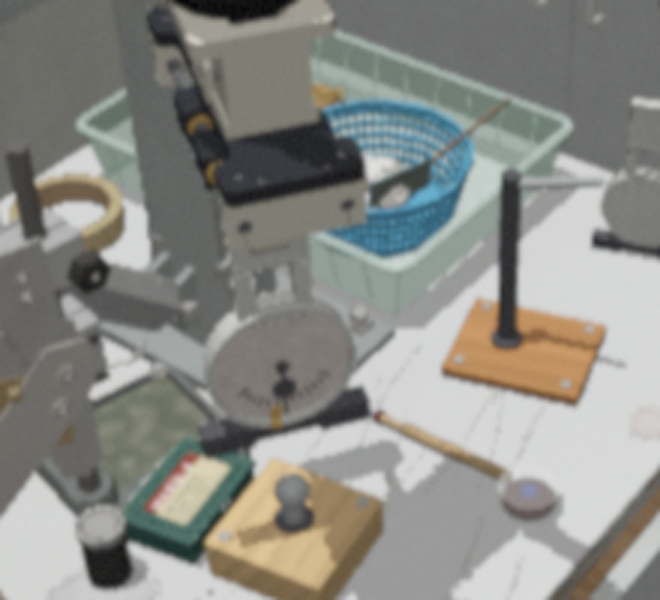

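Dial at crop (282,365), stud at (293,490); the gauge hangs upright above the stud with the dial towards the scene camera. Lowering.

```bash
python3 -m crank '[[-1,0,0,8,0],[-1,0,0,18,0],[-1,0,0,28,0],[-1,0,0,36,0],[-1,0,0,42,0],[-1,0,0,46,0],[-1,0,0,48,0],[-1,0,0,50,0],[-1,0,0,52,0],[-1,0,0,54,0],[-1,0,0,56,0],[-1,0,0,56,0]]'; python3 -m crank '[[-1,0,0,0,0],[-1,0,0,0,0],[-1,0,0,0,0],[-1,0,0,0,0]]'
python3 - <<'E'
from h import *
s=telemetry.observe();print(s["tool_pos"],s["contact_force"])
p,d=vision.read_camera("scene");np.savez("pics/s4.npz",p=p,d=d)
cv2.imwrite("pics/s4.png",cv2.resize(p[190:310,220:340,::-1],None,fx=5,fy=5,interpolation=2))
E
```

```text
time: 8.93
tool_pos: [0.5219, 0.0089, 0.3957]
tool_rot: [3.141, -0.0, 0.972]
contact_force: [-0.9, 0.1, 0.2]
opening: 0.0122
grip_force: 14.0
time: 9.27
tool_pos: [0.5219, 0.0089, 0.3959]
tool_rot: [3.141, -0.0, 0.972]
contact_force: [0.3, 0.3, 0.3]
opening: 0.0116
grip_force: 14.0
[0.52193967 0.008869   0.39588197] [0.32692207 0.34639795 0.27676528]
```

View pics/s4.png

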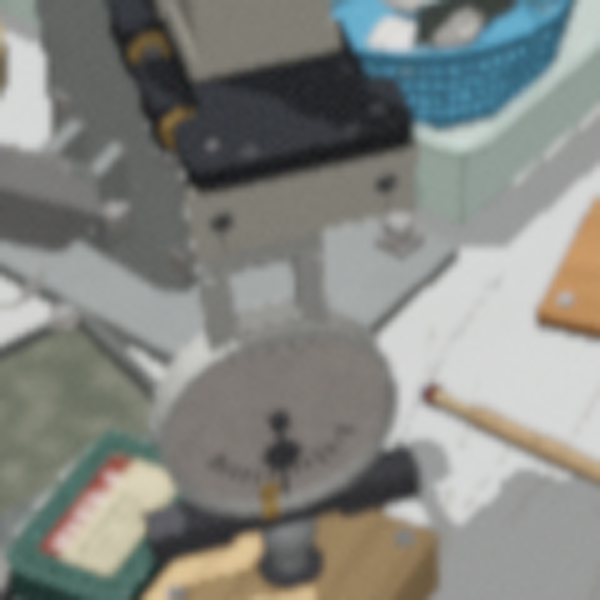

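Force changed by about +3.5 N, and the foot at (283,500) is centred on the stud at (290,545). Now rocking towards gauge +y (tool +x).

```bash
python3 -m crank '[[-1,2,0,0,0],[-1,4,0,0,0],[-1,6,0,0,0],[-1,8,0,0,0],[-1,10,0,0,0],[-1,12,0,0.5,0],[-1,14,0,0.5,0],[-1,16,0,1,0],[-1,18,0,1,0],[-1,20,0,1,0],[-1,22,0,1.5,0],[-1,24,0,2,0]]'; python3 -m crank '[[-1,0,0,0,0],[-1,0,0,0,0],[-1,0,0,0,0],[-1,0,0,0,0],[-1,0,0,0,0],[-1,0,0,0,0],[-1,0,0,0,0],[-1,0,0,0,0],[-1,0,0,0,0],[-1,0,0,0,0],[-1,0,0,0,0],[-1,0,0,0,0]]'
python3 - <<'E'
from h import *
s=telemetry.observe();print(s["tool_pos"],s["contact_force"],s["torque"])
ps=[vision.read_camera("scene")for _ in range(8)];p=np.mean([a[0] for a in ps],0).astype(np.uint8);d=ps[0][1];np.savez("pics/s5.npz",p=p,d=d)
a=cv2.resize(p[240:320,240:315,::-1],None,fx=7,fy=7,interpolation=2)
# rectified in dial plane (world-vertical axes), around expected pivot
K,R,t=cal("scene");yaw=s["tool_rot"][2];gx=np.array([np.sin(yaw),-np.cos(yaw),0]);gy=np.array([np.cos(yaw),np.sin(yaw),0])
o=np.array([.5215,.0085,.129])-.007*gx
Y,Z=np.meshgrid(np.linspace(.055,-.055,550),np.linspace(.055,-.055,550))
q=(o+Y[...,None]*gy+Z[...,None]*np.array([0,0,1]))@R.T+t
m=(q[...,0]/q[...,2]*K[0,0]+K[0,2]).astype(np.float32);n=(q[...,1]/q[...,2]*K[1,1]+K[1,2]).astype(np.float32)
im=cv2.remap(p,m,n,cv2.INTER_CUBIC)[:,:,::-1];cv2.imwrite("pics/s5r.png",im)
E
```

```text
time: 10.32
tool_pos: [0.5356, 0.0288, 0.3937]
tool_rot: [3.141, -0.0, 0.972]
contact_force: [-1.3, -1.0, -1.0]
opening: 0.0118
grip_force: 14.0
time: 11.32
tool_pos: [0.5355, 0.0287, 0.3938]
tool_rot: [3.141, -0.0, 0.972]
contact_force: [0.6, 1.7, 0.0]
opening: 0.0121
grip_force: 14.0
[0.53551025 0.02871655 0.39376138] [0.63029202 1.73033553 0.01435256] [ 0.36918989 -0.44308336  0.01725449]
```

View pics/s5r.png

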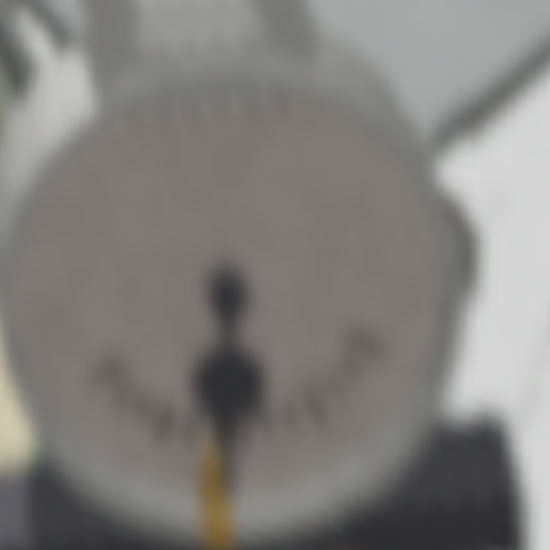

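Rectified view of the held gauge: needle from (228,290) to about (230,480), tab at about (212,470). The tab is still a little to the left. I'll compare numerically with the upright picture to remove parallax.

```bash
cat > m.py <<'E'
from h import *
def meas(p,yaw,o3):
    K,R,t=cal("scene");gx=np.array([np.sin(yaw),-np.cos(yaw),0]);gy=np.array([np.cos(yaw),np.sin(yaw),0])
    o=np.array(o3)-.007*gx
    Y,Z=np.meshgrid(np.linspace(.055,-.055,550),np.linspace(.055,-.055,550))
    q=(o+Y[...,None]*gy+Z[...,None]*np.array([0,0,1]))@R.T+t
    m=(q[...,0]/q[...,2]*K[0,0]+K[0,2]).astype(np.float32);n=(q[...,1]/q[...,2]*K[1,1]+K[1,2]).astype(np.float32)
    im=cv2.remap(p,m,n,cv2.INTER_CUBIC).astype(float)
    br=(im[...,0]-im[...,2]);br[:400]=0;br[:,:150]=0;br[:,330:]=0;w=np.clip(br-45,0,None)
    out=[]
    for a,b in((430,455),(455,480),(480,505),(505,545)):
        ww=w[a:b];out.append((round((ww*np.arange(550)).sum()/max(ww.sum(),1),1),int(ww.sum())))
    dk=np.clip(75-im.mean(2),0,None);r=[]
    for a,b in((250,310),(350,400),(405,430),(430,460)):
        x=dk[a:b,150:330];r.append((round((x*np.arange(150,330)).sum()/max(x.sum(),1),1),int(x.sum())))
    print("tab",out,"needle",r)
    return im
if __name__=="__main__":
    a=np.load("pics/s4.npz")["p"];b=np.load("pics/s5.npz")["p"]
    o=(.5215,.0085,.129)
    ia=meas(a,.972,o);ib=meas(b,.972,o)
    cv2.imwrite("pics/cmp.png",np.hstack([ia[200:,100:450],ib[200:,100:450]])[:,:,::-1].clip(0,255))
E
python3 m.py
```

```text
tab [(np.float64(250.3), 573), (np.float64(249.2), 8838), (np.float64(247.2), 8509), (np.float64(247.4), 12001)] needle [(np.float64(281.5), 11652), (np.float64(281.7), 54852), (np.float64(281.4), 3409), (np.float64(0.0), 0)]
tab [(np.float64(0.0), 0), (np.float64(211.0), 1987), (np.float64(212.9), 6225), (np.float64(216.9), 14962)] needle [(np.float64(227.2), 10046), (np.float64(228.3), 52083), (np.float64(227.8), 13868), (np.float64(225.6), 1532)][ WARN:0@0.238] global loadsave.cpp:1063 imwrite_ Unsupported depth image for selected encoder is fallbacked to CV_8U.
```

View pics/cmp.png

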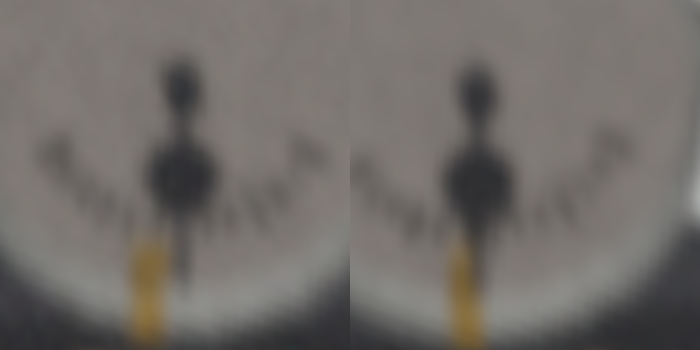

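Gauge tilt is about 0.125 rad (grip moved 24.5 mm, pivot 10.8 mm). The mark's offset fell from about 34 px to 11 px of a 200 px radius, so roughly 0.04 rad remains: 5 mm more.

```bash
python3 -m crank '[[-1,1,0,0,0],[-1,2,0,0.3,0],[-1,3,0,0.5,0],[-1,4,0,0.7,0],[-1,5,0,0.8,0],[-1,5,0,0.8,0],[-1,5,0,0.8,0],[-1,5,0,0.8,0],[-1,5,0,0.8,0],[-1,5,0,0.8,0],[-1,5,0,0.8,0],[-1,5,0,0.8,0]]'; python3 -m crank '[[-1,0,0,0,0],[-1,0,0,0,0],[-1,0,0,0,0],[-1,0,0,0,0],[-1,0,0,0,0],[-1,0,0,0,0],[-1,0,0,0,0],[-1,0,0,0,0],[-1,0,0,0,0],[-1,0,0,0,0],[-1,0,0,0,0],[-1,0,0,0,0]]'
python3 - <<'E'
from m import *
s=telemetry.observe();print(s["tool_pos"],s["contact_force"],s["grip_force"])
ps=[vision.read_camera("scene")for _ in range(8)];p=np.mean([a[0] for a in ps],0).astype(np.uint8)
im=meas(p,.972,(.5215,.0085,.129))
r=cv2.resize(p[225:305,225:325],None,fx=4.35,fy=4.35,interpolation=2)
o=np.zeros((350,800,3));o[:,:350]=im[200:,60:410];o[:348,355:355+435]=r[:348,:435]
cv2.imwrite("pics/s6.png",o[:,:,::-1].clip(0,255).astype(np.uint8))
E
```

```text
time: 12.72
tool_pos: [0.5382, 0.0328, 0.3929]
tool_rot: [3.142, 0.0, 0.972]
contact_force: [-0.4, -0.9, -0.4]
opening: 0.012
grip_force: 14.0
time: 13.72
tool_pos: [0.5383, 0.0328, 0.3929]
tool_rot: [3.142, 0.0, 0.972]
contact_force: [0.5, -0.6, -0.4]
opening: 0.0117
grip_force: 14.0
[0.5382706  0.03283386 0.39289492] [ 0.5129097  -0.62968921 -0.42419897] 13.999490439891815
tab [(np.float64(0.0), 0), (np.float64(204.4), 539), (np.float64(207.9), 3669), (np.float64(212.1), 15296)] needle [(np.float64(218.3), 11146), (np.float64(217.3), 50709), (np.float64(218.3), 14811), (np.float64(219.6), 1098)]
```

View pics/s6.png

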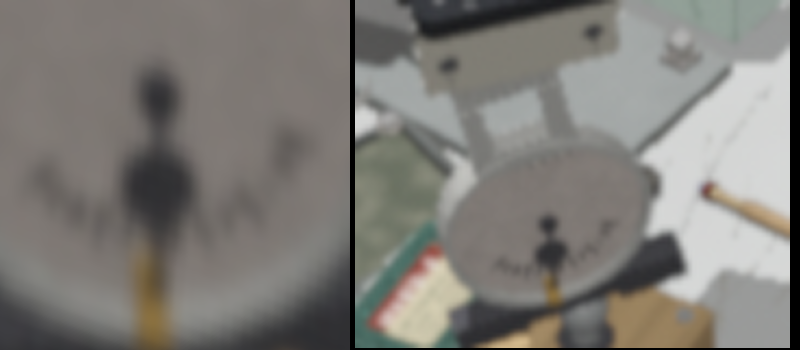

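The needle at (157,280) now lies over the brass tab at (150,285), with a residual of about 0.02–0.03 rad. The press is about 3 N and everything is still. Handing in.

```bash
python3 -c "
from cell import ticket
print(ticket.hand_in())"
```

```text
the job is handed in; nothing more can be done
None
```

I handed the job in at about 14 s with the gauge held still on the stud, pressing with about 3 N and tilted about 0.15 rad, its pointer an estimated 0.03 rad or less from the set mark; no verdict came back.

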